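# Re-grip a fixture stop on the riser stand and seat it in its nest

## Task

Take the taller of the two aluminium fixture stops out of the rack, stand it on the round steel riser and let go of it there, so that you can take hold of it again the other way round: the rack's bolts leave only its two ends free to grip, the nest's bolts leave only its two broad faces. Then stand it on the narrow nest plate, centred between the two bolts and lined up with the plate, and let go. Keep it upright all the time and leave the shorter stop where it is.

Things in the scene. Friction and masses are not known exactly. Their poses are not given: they have to be found in the camera images.
- tall_stop: The stop to move: an upright aluminium block 50 mm long (x, between its ends), 28 mm wide (y, between its broad faces, two dark round holes in each), 75 mm tall, 0.2 to 0.4 kg. Origin: centre of its underside, z up. It starts in a bay of a grey rack, on a plate 10 mm thick; beside the middle of each broad face, 25 mm from the bay's centre, stands a 12 mm bolt, top 78 mm above the table.
- short_stop: The shorter stop, to be left alone: 50 x 28 mm like the other but only 45 mm tall, one dark hole in each broad face, standing in the rack's other bay, 84 mm off beside the tall stop's broad face. Origin: centre of its underside; axes as for the tall stop.
- stand: The riser: a fixed round steel stand, its flat top a disc of 110 mm diameter, 40 mm above the table, open all round. Origin: centre of its underside on the table, z up.
- nest: A fixed narrow grey plate on the table, 120 mm long (x), 40 mm wide (y), 12 mm thick, with two upright 12 mm bolts at x = +36 and -36 mm, y = 0, tops 80 mm above the table. The stop stands on the plate midway between them, its length along the plate's, either way round, with 5 mm play to each bolt. Origin: centre of the plate's underside, z up.
Mind the look-alikes: they are no part of the job. Leave any green or purple look-alike of the tall_stop alone.

How it is judged:
By the outcome, as a careful person would: the job done as asked, in the order asked, and still so for the second after the job is handed in, with the robot touching nothing.
It also fails if it takes over 51 s, if anything falls off the work surface, if the arm or the gripper's body presses on something with over 40 N, if the wrist force passes 120 N, or if a joint passes its speed limit or range.

## Robot

A 7-joint arm with a two-finger parallel gripper is mounted at the origin on the work surface. World frame = base frame: x ahead of the robot, y to its left, z up, the work surface at z = 0. Lengths are in m, angles in rad, forces in N, time in s.
With the tool pointing down it reaches from about 0.35 to 0.9 m from the base axis. Payload 8.1 kg.
Tool frame: the origin (TCP) lies midway between the tips of the shut fingers; the grasp point (between the pads) lies 19 mm behind it; z points along the fingers, y is the line along which they close (so a half turn about z gives the same grasp; the last joint's range is limited). The gripper opens to 92 mm and grips with 3 to 60 N. Pads are 19 mm wide; open, the fingers measure 130 mm over their backs; the gripper's body (75 mm by 190 mm) begins 47 mm behind the grasp point.
Start: joints at [-1.368, 0.434, 0.025, 1.573, -0.012, 1.134, -0.075], TCP at [0.188, 0.596, 0.195] pointing down, gripper open.
Joint ranges: [-2.62, 2.62], [-0.44, 2.09], [-1.27, 1.32], [0.08, 2.57], [-1.32, 4.46], [0.12, 2], [-2.74, 2.74]. Speed limits (rad/s): [2.22, 2.22, 3.01, 3.01, 3.14, 3.14, 3.14].

## Interface

Orientations are given as a unit quaternion [w, x, y, z].
In Python, from plant import get_state, eyes, r gives the robot as it stands. The module is installed in compiled form; this text tells all that it offers.
- The arm moves only by the tool apply_moves, never from a script. Its argument "plan" is text: rows parted by semicolons, each of 7 numbers parted by spaces: the shift along the tool's x, y, z in cm, then the turn, a rotation vector about the tool's x, y, z in degrees, then the finger opening in cm, from 0 to 9.18. A call has 1 to 12 rows; each row shifts and turns the commanded pose from where the row before left it, along the tool's axes as they then stand; what a row does not reach is not made up. A row lasts 1/8 s, in which the tool goes at most 62.5 mm and 10.7 degrees, less where a joint would pass 70% of its speed; a pose out of reach is approached as far as the arm can. A call is refused whole if a number of a shift passes 6.25 or a number of a turn 10.7, either way. A call with a gripper value outside its range is refused whole. The fingers move at their own pace and stop on an object; "squeeze" is the grip in N (left out, the last holds). Time passes only in rows, so rows that do not move let the fingers close. It gives the time, the measured TCP pose, the force, the opening and the grip force at its end, in the units of the state.
- get_state(): the state, without advancing time (a new reading comes with each control period).
- eyes.snapshot(name): name is "side" or "top" or "wrist"; returns the picture (400x640x3 uint8, red, green, blue); there is no depth.
- eyes.camera_params(name): a dict with "intrinsics" (3x3 intrinsics, pixels), "distortion" ([k1, k2, p1, p2, k3] as OpenCV has them; the pictures are not rectified), "world_from_camera" (4x4, takes a point from camera to world coordinates). Camera axes: x right, y up, looking along -z (the intrinsics and any distortion apply to the point x, -y, -z); pixel columns grow to the right and rows downward; lengths in m; the calibration is good to about 2 mm. A picture is of the moment at which its call begins: read the wrist's pose just before it. camera_params takes no time and is no camera call; for the wrist camera it gives the pose at the moment of the call.
- r.sign_off(): hands the job in; it is judged then, once.
The state is a dict: "t": time; "qpos": joint angles; "joint_velocities": joint speeds; "tau": joint torques, N m; "ee_pos": TCP position; "eef_rot": TCP orientation; "contact_force": force on the tool from outside, world axes, zero at the start; "wrist_torque": the same for the moment, N m; "width": finger opening in m; "gripper_force": force on a finger pad.
Only numpy, scipy, OpenCV 4.12 (cv2) and the standard library are available. Lean on these libraries where they do the work, as an engineer would, in place of code of your own. Each camera call takes 0.05 s, during which the arm holds its last target. There are 200 camera calls.

## Working session

There is one attempt and no reset: what is moved stays moved. The work goes in short steps, Python scripts to look and compute and a tool call to move; the robot and the scene stay as the last step left them, time stands still between calls to the robot, and variables do not carry over. Pictures are saved under pics/ and viewed, at most 10 in all, crops included, and the job is handed in when it is done.

Besides the shell and the picture viewer there is one more tool, called after "Request:" as name(argument=value, ...), one argument or row to a line, values as JSON. apply_moves: Moves the arm, as the interface text tells. Its arguments: {"type":"object","properties":{"plan":{"type":"string"},"squeeze":{"type":"number"}},"required":["plan"]}

```bash
mkdir -p pics; cat > h.py <<'E'
import numpy as np, cv2
from plant import get_state, eyes, r
def snap(n,f=None):
    p=eyes.camera_params(n); im=eyes.snapshot(n)
    if f: cv2.imwrite('pics/'+f,im[:,:,::-1])
    return im,p
def ray(p,uv,z):
    K=np.array(p["intrinsics"]);D=np.array(p["distortion"],float);T=np.array(p["world_from_camera"])
    u=cv2.undistortPoints(np.array(uv,float).reshape(-1,1,2),K,D).reshape(-1,2)
    d=np.c_[u[:,0],-u[:,1],-np.ones(len(u))]@T[:3,:3].T;o=T[:3,3]
    return o+d*((z-o[2])/d[:,2])[:,None]
def proj(p,X):
    K=np.array(p["intrinsics"]);D=np.array(p["distortion"],float);T=np.array(p["world_from_camera"])
    c=(np.atleast_2d(X)-T[:3,3])@T[:3,:3]; c=c*[1,-1,-1]
    return cv2.projectPoints(c.reshape(-1,1,3),np.zeros(3),np.zeros(3),K,D)[0].reshape(-1,2)
E
python3 - <<'E'
from h import *
for n in("top","side"):
    im,p=snap(n,n+'0.png'); print(n,np.round(p["world_from_camera"],3).tolist(),np.round(p["intrinsics"],1).tolist())
s=get_state();print(s)
E
```

```text
top [[-0.029, 0.991, -0.13, 0.353], [-0.999, -0.033, -0.03, -0.015], [-0.034, 0.129, 0.991, 0.972], [0.0, 0.0, 0.0, 1.0]] [[411.1, 0.0, 319.8], [0.0, 411.1, 196.5], [0.0, 0.0, 1.0]]
side [[-0.984, 0.111, -0.138, 0.375], [-0.177, -0.599, 0.781, 0.721], [0.004, 0.793, 0.609, 0.604], [0.0, 0.0, 0.0, 1.0]] [[374.1, 0.0, 320.5], [0.0, 374.1, 199.1], [0.0, 0.0, 1.0]]
{'t': 0.1, 'qpos': array([-1.36758127,  0.43516036,  0.02496914,  1.57398983, -0.01161105,
        1.1340187 , -0.07509589]), 'joint_velocities': array([-1.12208560e-04, -1.28984927e-03,  4.28936971e-04, -2.56470496e-03,
        3.96590642e-04,  4.05710989e-04,  8.49416258e-05]), 'tau': array([ 3.20410756e-03, -6.69122458e+01,  9.87996832e-01, -3.15143681e+01,
       -6.05329173e-02,  3.75720905e-02,  7.07504796e-05]), 'ee_pos': array([0.18806529, 0.59550483, 0.19412535]), 'eef_rot': array([-5.01278309e-05,  1.52344837e-01,  9.88327141e-01, -7.13821087e-04]), 'contact_force': array([ 0.30812467,  0.35319617, -0.23449391]), 'wrist_torque': array([-0.04468503, -0.00681633,  0.01959924]), 'gripper_force': 0.0, 'width': 0.092038038046963}
```

View pics/top0.png

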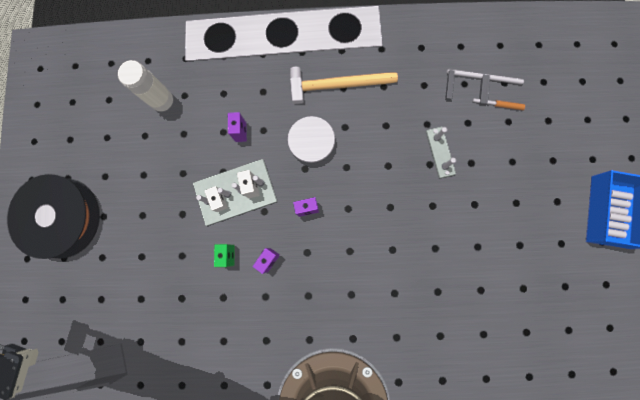

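View pics/side0.png

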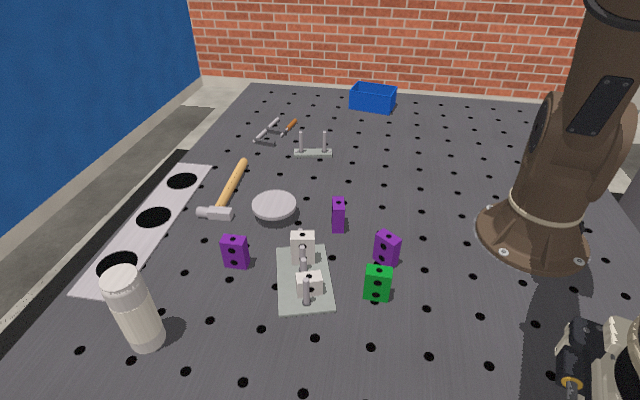

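The top view shows the rack at (235,192), with aluminium stops at (245,182) and (214,198). The stand is at (311,139) and the nest at (441,152). Possible mix-ups for the tall stop:
- **Short stop:** top (214,198), side (310,282).
- **Purple look-alikes:** top (236,125), (306,206), (264,261).
- **Green look-alike:** top (224,255).

My choice is the stop at top (245,182), side (303,245). I'll check it in a close crop.

```bash
python3 - <<'E'
from h import *
a=cv2.imread('pics/top0.png');b=cv2.imread('pics/side0.png')
R=lambda im,x,y,w,h,s:cv2.resize(im[y:y+h,x:x+w],None,fx=s,fy=s,interpolation=cv2.INTER_CUBIC)
A=R(a,190,155,90,72,4);B=R(b,265,220,80,100,4)
C=R(a,415,115,50,72,4)
o=np.zeros((400,800,3),np.uint8);o[:288,:360]=A;o[:400,360:680]=B;o[:288,680:800]=R(a,420,120,40,72,4)[:, :120][:288]
cv2.imwrite('pics/crop1.png',o)
E
```

```text
(no output)
```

View pics/crop1.png

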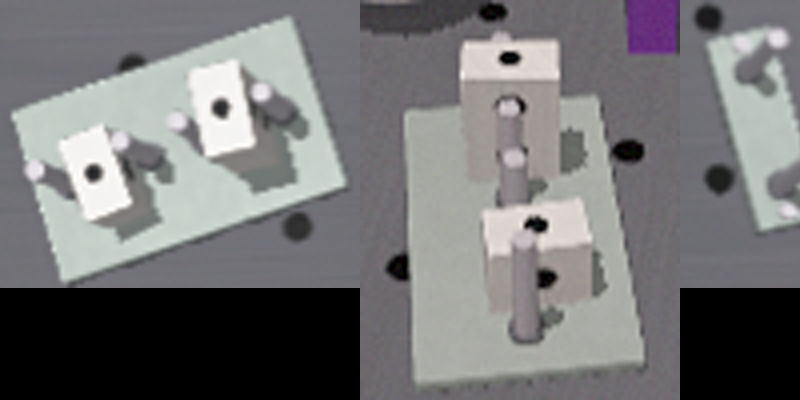

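```bash
python3 - <<'E'
from h import *
im=cv2.imread('pics/top0.png'); p=eyes.camera_params('top')
c=np.array([[188,70],[238,60],[256,148],[207,157]])/4+[190,155]-0.4
X=ray(p,c,.085);print('stop',X[:,:2].round(4).tolist(),X.mean(0).round(4)); v=X[2]+X[3]-X[0]-X[1];print('len ax',np.degrees(np.arctan2(v[1],v[0])),np.linalg.norm(v)/2)
c=np.array([[12,115],[292,17],[347,185],[65,283]])/4+[190,155]-.4
X=ray(p,c,.01);print('rack',X.round(4).tolist(),X.mean(0)); v=X[1]+X[2]-X[0]-X[3];print(np.degrees(np.arctan2(v[1],v[0])),np.linalg.norm(v)/2)
c=[[245.5,182],[214,198]]
# stand
hsv=cv2.cvtColor(im,cv2.COLOR_BGR2HSV); m=((hsv[...,2]>170)).astype(np.uint8)
sub=np.zeros_like(m);sub[110:170,280:345]=m[110:170,280:345]
ct=max(cv2.findContours(sub,0,1)[0],key=cv2.contourArea);e=cv2.minEnclosingCircle(ct);print('stand px',e,ray(p,[e[0]],.04).round(4))
g=cv2.cvtColor(im,cv2.COLOR_BGR2GRAY);b,gg,rr=[im[...,i].astype(int) for i in range(3)]
m=((gg>135)).astype(np.uint8);sub=np.zeros_like(m);sub[120:185,420:462]=m[120:185,420:462]
sub=cv2.morphologyEx(sub,cv2.MORPH_CLOSE,np.ones((5,5)))
ct=max(cv2.findContours(sub,0,1)[0],key=cv2.contourArea);R=cv2.minAreaRect(ct);bx=cv2.boxPoints(R);X=ray(p,bx,.012);print('nest',R,X.round(4).tolist(),X.mean(0).round(4))
s=get_state();p=eyes.camera_params('wrist');print(np.round(p["world_from_camera"],3).tolist(),p["intrinsics"][0])
E
```

```text
stop [[0.53, 0.195], [0.5346, 0.167], [0.485, 0.1573], [0.481, 0.1846]] [0.5077 0.176  0.085 ]
len ax -168.4431650175598 0.050325296547572264
rack [[0.5215, 0.3205, 0.01], [0.5751, 0.1495, 0.01], [0.4722, 0.1177, 0.01], [0.4192, 0.2872, 0.01]] [0.49699662 0.21871686 0.01      ]
-72.60667599681244 0.17838566157581165
stand px ((310.6956481933594, 138.5), 23.352676391601562) [[0.6125 0.0309 0.04  ]]
nest ((442.3298645019531, 151.13314819335938), (49.761962890625, 20.77570343017578), 74.57783508300781) [[0.6314, -0.2444, 0.012], [0.6435, -0.2936, 0.012], [0.5253, -0.3164, 0.012], [0.5137, -0.268, 0.012]] [ 0.5785 -0.2806  0.012 ]
[[0.301, -0.921, -0.249, 0.122], [0.954, 0.29, 0.079, 0.616], [-0.001, -0.261, 0.965, 0.384], [0.0, 0.0, 0.0, 1.0]] [331.04080279   0.         324.06164668]
```

The crop confirms it. The stop at (245,182) stands clearly taller than its bolts' neighbour at (214,198), so it's the tall one. Now I'll move above it.

Request:
apply_moves(
  plan="-3.9 -2.8 0 0 0 0 9.18;-3.9 -2.8 0 0 0 0 9.18;-3.9 -2.8 0 0 0 0 9.18;-3.9 -2.8 0 0 0 0 9.18;-3.9 -2.8 0 0 0 0 9.18;-3.9 -2.8 0 0 0 0 9.18;-3.9 -2.8 0 0 0 0 9.18;-3.9 -2.8 0 0 0 0 9.18;-3.9 -2.8 0 0 0 0 9.18;-3.9 -2.8 0 0 0 0 9.18;-4.2 -2.4 0 0 0 0 9.18;0 0 0 0 0 0 9.18",
)

```text
t: 1.6
ee_pos: [0.5107, 0.1719, 0.1946]
eef_rot: [0.001, 0.156, 0.988, -0.001]
contact_force: [-0.0, 1.4, -0.9]
width: 0.0917
gripper_force: 0.0
```

Request:
apply_moves(
  plan="0 0 0 0 0 10 9.18;0 0 0 0 0 10 9.18;0 0 0 0 0 10 9.18;0 0 0 0 0 10 9.18;0 0 0 0 0 10 9.18;0 0 0 0 0 8 9.18;0 0 0 0 0 0 9.18;0 0 0 0 0 0 9.18",
)

```text
t: 2.6
ee_pos: [0.5082, 0.1765, 0.1947]
eef_rot: [-0.0, 0.611, 0.792, -0.0]
contact_force: [-0.1, -0.7, 0.8]
width: 0.092
gripper_force: 0.0
```

```bash
python3 - <<'E'
from h import *
import json
s=get_state();im,p=snap('wrist','w1.png');print(s['t'],s['ee_pos'],s['eef_rot'])
json.dump({k:np.array(v).tolist() for k,v in p.items()},open('w1.json','w'))
E
```

```text
2.6 [0.50816478 0.17653406 0.19469498] [-1.56925277e-04  6.10826293e-01  7.91764614e-01 -1.09038114e-04]
```

View pics/w1.png

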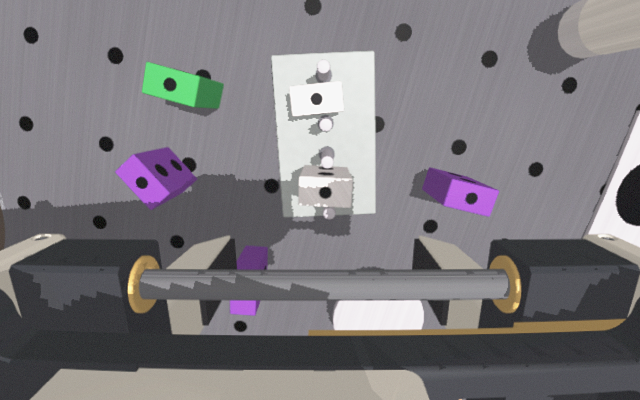

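The wrist view shows the tall stop at (326,190) in the arm's shadow and the short stop at (317,99). I'll enlarge the area to measure its yaw.

```bash
python3 - <<'E'
from h import *
im=cv2.imread('pics/w1.png')[150:225,280:375]
cv2.imwrite('pics/w1c.png',cv2.resize(im,None,fx=8,fy=8,interpolation=cv2.INTER_CUBIC))
E
```

```text
(no output)
```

View pics/w1c.png

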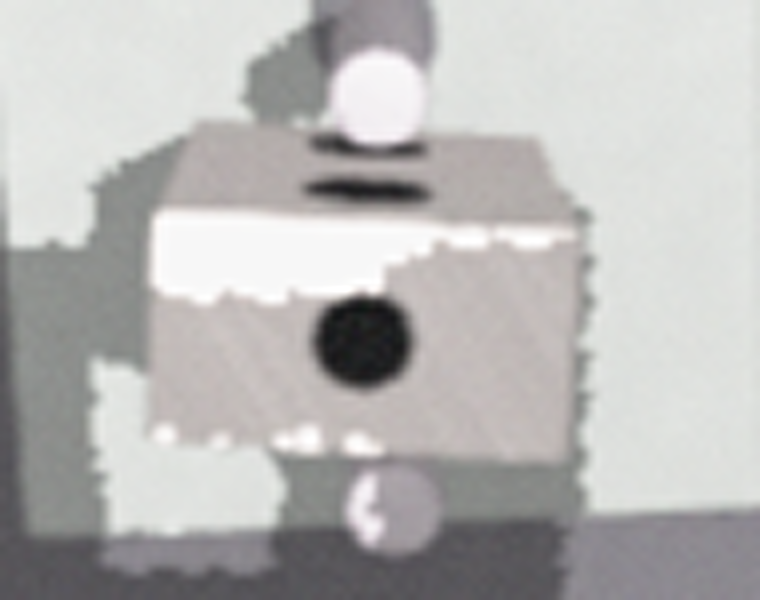

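```bash
cat >> h.py <<'E'
def ax(s):
    from scipy.spatial.transform import Rotation as R
    q=np.array(s['eef_rot']); return R.from_quat(q[[1,2,3,0]]).as_matrix()
def rel(s,t): # world shift to tool cm
    return (ax(s).T@(np.array(t)-s['ee_pos'])*100).round(2)
def ang(v): return np.degrees(np.arctan2(v[1],v[0])).round(2)
E
python3 - <<'E'
from h import *
import json
p=json.load(open('w1.json'))
c=np.array([[152,210],[578,225],[570,460],[148,440]])/8+[280,150]-.44
X=ray(p,c,.085);m=X.mean(0);print(X.round(4).tolist(),m.round(4));print(ang(X[1]+X[2]-X[0]-X[3]),ang(X[2]+X[3]-X[0]-X[1]))
B=ray(p,np.array([[378,97],[392,510]])/8+[280,150]-.44,.078);print(B.round(4).tolist(),B.mean(0).round(4),ang(B[1]-B[0]))
s=get_state();print('tool y',ang(ax(s)[:,1]),rel(s,[m[0],m[1],.046]))
E
```

```text
[[0.4824, 0.1858, 0.085], [0.5301, 0.1965, 0.085], [0.5369, 0.1694, 0.085], [0.4884, 0.1592, 0.085]] [0.5094 0.1777 0.085 ]
12.29 -76.69
[[0.5044, 0.204, 0.078], [0.5189, 0.1562, 0.078]] [0.5116 0.1801 0.078 ] -73.23
tool y 14.66 [ 0.1   0.15 14.87]
```

Request:
apply_moves(
  plan="0.1 0.2 0 0 0 2.3 9.18;0 0 3 0 0 0 9.18;0 0 3 0 0 0 9.18;0 0 3 0 0 0 9.18;0 0 3 0 0 0 9.18;0 0 2 0 0 0 9.18;0 0 0.8 0 0 0 9.18;0 0 0 0 0 0 9.18;0 0 0 0 0 0 4;0 0 0 0 0 0 4;0 0 0 0 0 0 4;0 0 0 0 0 0 4",
  squeeze=30,
)

```text
t: 4.15
ee_pos: [0.5104, 0.1776, 0.0471]
eef_rot: [0.0, 0.628, 0.778, 0.0]
contact_force: [0.3, 0.6, 0.3]
width: 0.0564
gripper_force: 0.0
```

Request:
apply_moves(
  plan="0 0 0 0 0 0 4;0 0 0 0 0 0 4;0 0 0 0 0 0 4",
)

```text
t: 4.53
ee_pos: [0.5101, 0.1775, 0.0469]
eef_rot: [-0.0, 0.628, 0.778, -0.0]
contact_force: [-1.4, -0.3, 3.1]
width: 0.0495
gripper_force: 30.0
```

Request:
apply_moves(
  plan="0 0 -1 0 0 0 4;0 0 -2.5 0 0 0 4;0 0 -2.5 0 0 0 4;0 0 -2.5 0 0 0 4;0 0 -2.5 0 0 0 4;-3 1.25 0 0 0 0 4;-3.5 1.5 0 0 0 0 4;-3.5 1.5 0 0 0 0 4;-3.5 1.5 0 0 0 0 4;-3 1.15 0 0 0 0 4;0 0 0 0 0 0 4;0 0 0 0 0 0 4",
)

```text
t: 6.02
ee_pos: [0.6121, 0.0313, 0.1568]
eef_rot: [-0.0, 0.628, 0.778, -0.0]
contact_force: [-0.1, 0.6, -2.5]
width: 0.0496
gripper_force: 30.0
```

```bash
python3 - <<'E'
from h import *
s=get_state();im,p=snap('side','s1.png');print(s['ee_pos'],s['gripper_force'],rel(s,[.6125,.0309,.078]))
c=proj(p,[s['ee_pos']])[0].astype(int);x,y=c-[100,75];x=max(x,0);y=max(y,0)
cv2.imwrite('pics/s1c.png',cv2.resize(cv2.imread('pics/s1.png')[y:y+150,x:x+200],None,fx=3,fy=3))
E
```

```text
[0.61209681 0.03132099 0.15678021] 29.977190494537354 [-0.05  0.03  7.88]
```

View pics/s1c.png

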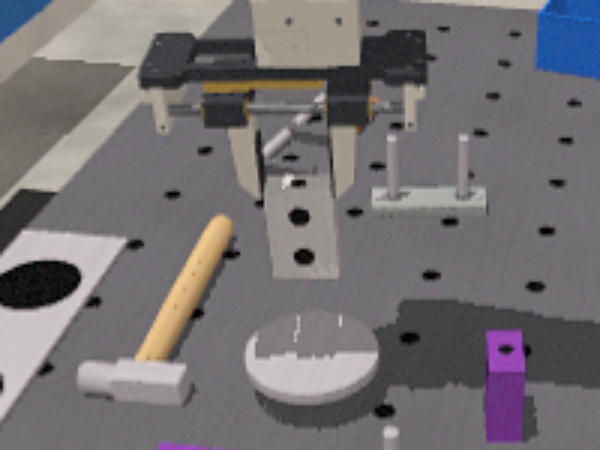

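The stop hangs upright in the fingers over the stand, with its underside at about (305,275) in the crop. I'll lower it until it touches.

Request:
apply_moves(
  plan="0 0 2 0 0 0 4;0 0 2 0 0 0 4;0 0 2 0 0 0 4;0 0 1 0 0 0 4;0 0 0.5 0 0 0 4;0 0 0.3 0 0 0 4;0 0 0 0 0 0 4;0 0 0 0 0 0 4",
)

```text
t: 7.08
ee_pos: [0.6128, 0.0308, 0.0793]
eef_rot: [0.0, 0.628, 0.778, 0.0]
contact_force: [-0.5, -0.1, -2.1]
width: 0.0496
gripper_force: 30.0
```

Request:
apply_moves(
  plan="0 0 0.1 0 0 0 4;0 0 0.1 0 0 0 4;0 0 0 0 0 0 4",
)

```text
t: 7.45
ee_pos: [0.6126, 0.0307, 0.077]
eef_rot: [0.0, 0.628, 0.778, 0.0]
contact_force: [-0.3, -0.0, 0.4]
width: 0.0494
gripper_force: 30.0
```

Request:
apply_moves(
  plan="0 0 0 0 0 0 6;0 0 0 0 0 0 7;0 0 0 0 0 0 9.18;0 0 0 0 0 0 9.18;0 0 0 0 0 0 9.18;0 0 0 0 0 0 9.18;0 0 -1 0 0 0 9.18;0 0 -2 0 0 0 9.18;0 0 -3 0 0 0 9.18;0 0 -3 0 0 0 9.18;0 0 -2 0 0 0 9.18;0 0 0 0 0 0 9.18",
)

```text
t: 8.95
ee_pos: [0.6137, 0.0307, 0.189]
eef_rot: [0.001, 0.628, 0.778, 0.001]
contact_force: [-0.2, -1.1, 0.0]
width: 0.0915
gripper_force: 0.0
```

Request:
apply_moves(
  plan="0 0 0 0 0 10 9.18;0 0 0 0 0 10 9.18;0 0 0 0 0 10 9.18;0 0 0 0 0 10 9.18;0 0 0 0 0 10 9.18;0 0 0 0 0 10 9.18;0 0 0 0 0 10 9.18;0 0 0 0 0 10 9.18;0 0 0 0 0 10 9.18;0 0 0 0 0 0 9.18;0 0 0 0 0 0 9.18",
)

```text
t: 10.32
ee_pos: [0.6123, 0.0308, 0.1864]
eef_rot: [0.0, 0.994, 0.108, -0.0]
contact_force: [-0.2, -0.1, -0.7]
width: 0.0916
gripper_force: 0.0
```

```bash
python3 - <<'E'
from h import *
import json
s=get_state();im,p=snap('wrist','w2.png');print(s['t'],s['ee_pos'],ang(ax(s)[:,1]),s['qpos'].round(2))
json.dump({k:np.array(v).tolist() for k,v in p.items()},open('w2.json','w'))
c=proj(p,[.6125,.031,.115])[0].astype(int);print(c)
im=cv2.imread('pics/w2.png'); x=max(c[0]-70,0);y=max(c[1]-55,0);print(x,y)
cv2.imwrite('pics/w2c.png',cv2.resize(im[y:y+100,x:x+133],None,fx=6,fy=6,interpolation=cv2.INTER_CUBIC))
E
```

```text
10.325 [0.61225009 0.03080139 0.18641981] -77.6 [-0.71  0.53  0.88  1.66 -0.44  1.16 -1.07]
[323 204]
253 149
```

View pics/w2c.png

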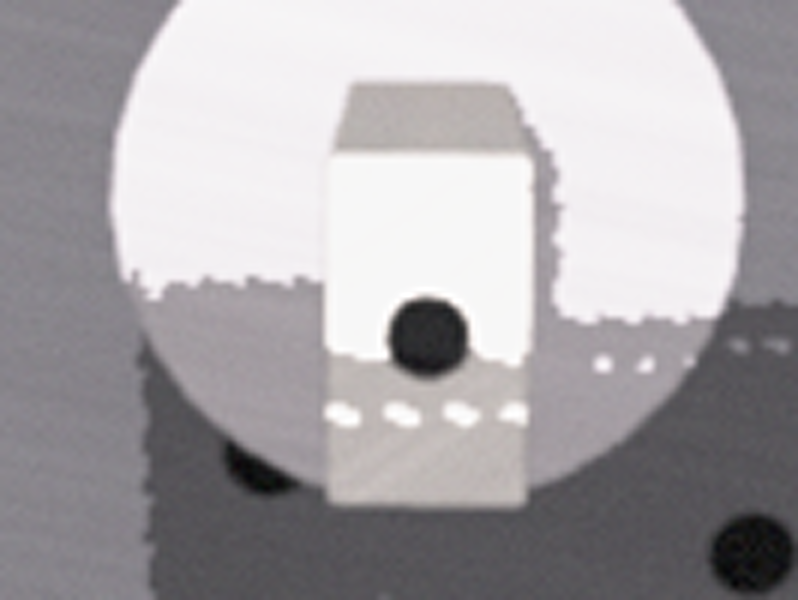

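The stop stands free on the stand. Its top face spans about (328..531, 153..505) in the crop and is square to the tool.

```bash
python3 - <<'E'
from h import *
import json
p=json.load(open('w2.json'))
c=np.array([[328,153],[531,153],[527,505],[328,503]])/6+[253,149]-.42
X=ray(p,c,.115);m=X.mean(0);print(m.round(4),ang(X[1]+X[2]-X[0]-X[3]),ang(X[0]+X[1]-X[2]-X[3]))
s=get_state();print(ang(ax(s)[:,1]),rel(s,[m[0],m[1],.077]))
E
```

```text
[0.6128 0.0304 0.115 ] -77.89 12.09
-77.65 [ 0.04  0.04 10.96]
```

Request:
apply_moves(
  plan="0 0 2.5 0 0 0 9.18;0 0 3 0 0 0 9.18;0 0 3 0 0 0 9.18;0 0 1.8 0 0 0 9.18;0 0 0.6 0 0 0 9.18;0 0 0 0 0 0 9.18;0 0 0 0 0 0 2;0 0 0 0 0 0 2;0 0 0 0 0 0 2;0 0 0 0 0 0 2;0 0 0 0 0 0 2;0 0 0 0 0 0 2",
  squeeze=30,
)

```text
t: 11.88
ee_pos: [0.6125, 0.0308, 0.0778]
eef_rot: [-0.0, 0.994, 0.106, -0.0]
contact_force: [-0.4, 0.4, 0.8]
width: 0.0363
gripper_force: 0.0
```

Request:
apply_moves(
  plan="0 0 0 0 0 0 2;0 0 0 0 0 0 2;0 0 0 0 0 0 2;0 0 0 0 0 0 2;0 0 0 0 0 0 2",
)

```text
t: 12.5
ee_pos: [0.6125, 0.0308, 0.0778]
eef_rot: [-0.0, 0.994, 0.106, -0.0]
contact_force: [0.4, 0.2, 0.2]
width: 0.0276
gripper_force: 30.0
```

Request:
apply_moves(
  plan="0 0 -1 0 0 0 2;0 0 -2.5 0 0 0 2;0 0 -3 0 0 0 2;0 0 -2.5 0 0 0 2;-2.4 3.7 0 0 0 0 2;-2.4 3.7 0 0 0 0 2;-2.4 3.7 0 0 0 0 2;-2.4 3.7 0 0 0 0 2;-2.4 3.7 0 0 0 0 2;-2.4 3.7 0 0 0 0 2;-2.4 3.7 0 0 0 0 2;-2.1 3.8 0 0 0 0 2",
)

```text
t: 14.0
ee_pos: [0.4896, -0.3007, 0.1684]
eef_rot: [-0.0, 0.994, 0.106, 0.0]
contact_force: [0.6, -0.4, -3.0]
width: 0.0275
gripper_force: 30.0
```

Request:
apply_moves(
  plan="0 0 0 0 0 0 2;0 0 0 0 0 0 2;0 0 0 0 0 0 2",
)

```text
t: 14.38
ee_pos: [0.491, -0.2981, 0.1677]
eef_rot: [-0.0, 0.994, 0.107, 0.0]
contact_force: [-0.6, -0.3, -2.6]
width: 0.0271
gripper_force: 30.0
```

```bash
python3 - <<'E'
from h import *
import json
s=get_state();im,p=snap('wrist','w3.png');print(s['t'],s['ee_pos'],ang(ax(s)[:,1]))
json.dump({k:np.array(v).tolist() for k,v in p.items()},open('w3.json','w'))
c=proj(p,[.5785,-.2806,.03])[0].astype(int); im=cv2.imread('pics/w3.png'); x=max(c[0]-66,0);y=max(c[1]-70,0);print(c,x,y)
cv2.imwrite('pics/w3c.png',cv2.resize(im[y:y+150,x:x+133],None,fx=4,fy=4,interpolation=cv2.INTER_CUBIC))
E
```

```text
14.375 [ 0.49102115 -0.29805471  0.16774437] -77.71
[325  95] 259 25
```

View pics/w3c.png

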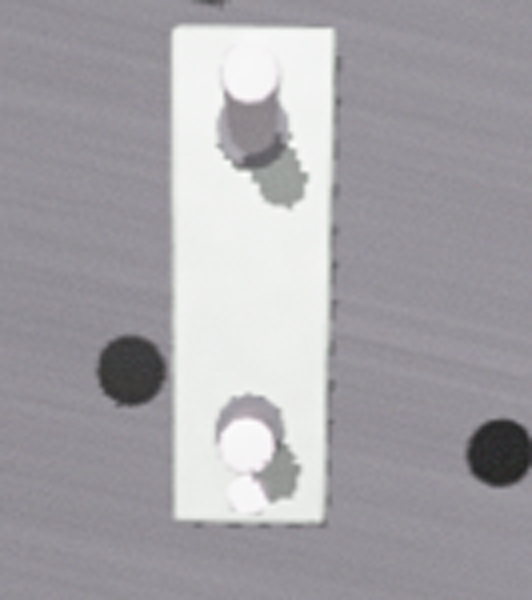

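The nest is in clear view. Its plate corners are at about (174,28), (334,28), (325,521) and (175,519) in the crop, and the bolt tops at (250,72) and (246,444).

```bash
python3 - <<'E'
from h import *
import json
p=json.load(open('w3.json'))
f=lambda c,z:ray(p,np.array(c)/4+[259,25]-.38,z)
X=f([[174,28],[334,28],[325,521],[175,519]],.012);m=X.mean(0)
print(X.round(4).tolist(),m.round(4),ang(X[0]+X[1]-X[2]-X[3]),np.linalg.norm(X[0]-X[3]),np.linalg.norm(X[1]-X[0]))
B=f([[250,72],[246,444]],.08);b=B.mean(0);print(B.round(4).tolist(),b.round(4),ang(B[0]-B[1]),np.linalg.norm(B[0]-B[1]))
s=get_state();print(ang(ax(s)[:,0]),rel(s,[*((m+b)/2)[:2],.06]), ax(s)[:,2])
E
```

```text
[[0.6323, -0.2461, 0.012], [0.6404, -0.2836, 0.012], [0.5245, -0.308, 0.012], [0.5167, -0.2697, 0.012]] [ 0.5785 -0.2768  0.012 ] 11.71 0.11794242425408522 0.03839510939924236
[[0.6135, -0.2695, 0.08], [0.5437, -0.2837, 0.08]] [ 0.5786 -0.2766  0.08  ] 11.51 0.07132002831069077
12.29 [ 9.01 -0.22 10.78] [-4.49695050e-05  6.18716559e-04 -9.99999808e-01]
```

Request:
apply_moves(
  plan="2 -0.2 0 0 0 0.7 2;3 0 0 0 0 0 2;3 0 0 0 0 0 2;1.1 0 0 0 0 0 2;0 0 0 0 0 0 2;0 0 0 0 0 0 2;0 0 1 0 0 0 2;0 0 1 0 0 0 2;0 0 1 0 0 0 2;0 0 0 0 0 0 2;0 0 0 0 0 0 2",
)

```text
t: 15.8
ee_pos: [0.5792, -0.2793, 0.1379]
eef_rot: [0.0, 0.995, 0.1, 0.0]
contact_force: [0.2, -0.5, -2.1]
width: 0.0274
gripper_force: 30.0
```

```bash
python3 - <<'E'
from h import *
s=get_state();print(s['t'],s['ee_pos'],ang(ax(s)[:,0]),rel(s,[.5786,-.2767,.0498]),s['contact_force'])
E
```

```text
15.8 [ 0.57918983 -0.2793002   0.13792003] 11.47 [-0.01 -0.27  8.81] [ 0.17579302 -0.47793579 -2.07553374]
```

Request:
apply_moves(
  plan="0 -0.25 0 0 0 0 2;0 0 1.5 0 0 0 2;0 0 1.5 0 0 0 2;0 0 1.5 0 0 0 2;0 0 1.5 0 0 0 2;0 0 1 0 0 0 2;0 0 1 0 0 0 2;0 0 0.5 0 0 0 2;0 0 0 0 0 0 2;0 0 0 0 0 0 2",
)

```text
t: 17.05
ee_pos: [0.5789, -0.2769, 0.0533]
eef_rot: [0.0, 0.995, 0.1, 0.0]
contact_force: [-0.9, -0.3, -2.2]
width: 0.0272
gripper_force: 30.0
```

```bash
python3 - <<'E'
from h import *
s=get_state();print(s['t'],s['ee_pos'],ang(ax(s)[:,0]),rel(s,[.5786,-.2767,.0498]),s['contact_force'])
im,p=snap('wrist','w4.png')
X=proj(p,[[.5786,-.2767,.012],[.6135,-.2695,.08],[.5437,-.2837,.08],[.632,-.246,.012],[.64,-.284,.012]]);print(X)
im=cv2.imread('pics/w4.png');c=X[0].astype(int);x=c[0]-66;y=max(c[1]-90,0);print(x,y)
cv2.imwrite('pics/w4c.png',cv2.resize(im[y:y+150,x:x+133],None,fx=4,fy=4,interpolation=cv2.INTER_CUBIC))
E
```

```text
17.05 [ 0.57888914 -0.2768794   0.05326171] 11.47 [-0.02 -0.02  0.35] [-0.89981224 -0.27217762 -2.23639118]
[[322.93232028 215.83896937]
 [322.11035328 188.12235985]
 [322.35833927 311.86205903]
 [294.49821208 134.36965817]
 [351.11121445 133.95695714]]
256 125
```

View pics/w4c.png

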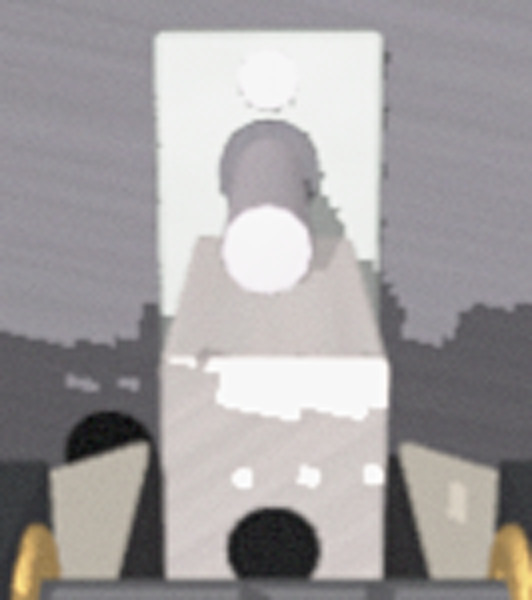

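The stop hangs just above the plate with the near bolt in front of it. The front top edge runs (162..389, 357) and the bolt top is at (267,250). I'll check how well it's centred.

```bash
python3 - <<'E'
from h import *
p=eyes.camera_params('wrist');s=get_state();A=ax(s)
f=lambda c,z:ray(p,np.array(c)/4+[256,125]-.38,z)
n=np.array([.5786,-.2767,0])
for nm,c,z in(('topedge',[[162,357],[388,358]],.0905),('botedge',[[203,237],[352,238]],.0155),('bolttop',[[267,250]],.08),('boltbase',[[269,168]],.012),('plate',[[155,34],[383,34]],.012)):
    X=f(c,z);print(nm,(A.T@(X.mean(0)-s['ee_pos'])*1000).round(1), ang(X[1]-X[0]) if len(X)>1 else '')
E
```

```text
topedge [ 24.9   0.8 -37.2] -78.77
botedge [24.1  1.2 37.8] -78.9
bolttop [ 35.9  -0.2 -26.7] 
boltbase [35.8 -0.3 41.3] 
plate [59.  -0.2 41.3] -78.52
```

Request:
apply_moves(
  plan="0 -0.12 0 0 0 0 2;0 0 0.15 0 0 0 2;0 0 0.1 0 0 0 2;0 0 0 0 0 0 2;0 0 0 0 0 0 2",
)

```text
t: 17.73
ee_pos: [0.5784, -0.2756, 0.0503]
eef_rot: [0.0, 0.995, 0.1, 0.0]
contact_force: [1.2, -0.3, -2.1]
width: 0.0274
gripper_force: 30.0
```

Request:
apply_moves(
  plan="0 0 0.1 0 0 0 2;0 0 0 0 0 0 2;0 0 0 0 0 0 2",
)

```text
t: 18.1
ee_pos: [0.5786, -0.2757, 0.0498]
eef_rot: [0.0, 0.995, 0.1, 0.0]
contact_force: [-2.3, 1.7, 4.9]
width: 0.0277
gripper_force: 30.0
```

Contact force is now about +5 N, so it's seated. I'll release it, rise and check.

Request:
apply_moves(
  plan="0 0 0 0 0 0 4;0 0 0 0 0 0 6;0 0 0 0 0 0 9.18;0 0 0 0 0 0 9.18;0 0 0 0 0 0 9.18;0 0 0 0 0 0 9.18;0 0 -1 0 0 0 9.18;0 0 -2 0 0 0 9.18;0 0 -3 0 0 0 9.18;0 0 -3 0 0 0 9.18;0 0 -3 0 0 0 9.18;0 0 0 0 0 0 9.18",
)

```text
t: 19.6
ee_pos: [0.5797, -0.2769, 0.1733]
eef_rot: [0.001, 0.995, 0.1, 0.003]
contact_force: [-0.5, 0.4, -0.4]
width: 0.0916
gripper_force: 0.0
```

Request:
apply_moves(
  plan="-3 0 0 0 0 0 9.18;-3 0 0 0 0 0 9.18;0 0 0 0 0 0 9.18;0 0 0 0 0 0 9.18",
)

```text
t: 20.1
ee_pos: [0.5202, -0.287, 0.1696]
eef_rot: [-0.0, 0.995, 0.1, 0.0]
contact_force: [1.0, 0.5, -0.8]
width: 0.0919
gripper_force: 0.0
```

```bash
python3 - <<'E'
from h import *
import json
s=get_state();im,p=snap('wrist','w5.png');print(s['t'],s['ee_pos'],s['contact_force'])
json.dump({k:np.array(v).tolist() for k,v in p.items()},open('w5.json','w'))
im=cv2.imread('pics/w5.png');c=proj(p,[.5786,-.2767,.05])[0].astype(int);x=c[0]-66;y=max(c[1]-75,0);print(x,y)
cv2.imwrite('pics/w5c.png',cv2.resize(im[y:y+150,x:x+133],None,fx=4,fy=4,interpolation=cv2.INTER_CUBIC))
E
```

```text
20.1 [ 0.52023245 -0.28703872  0.16959104] [ 0.9665197   0.49430369 -0.82379064]
259 53
```

View pics/w5c.png

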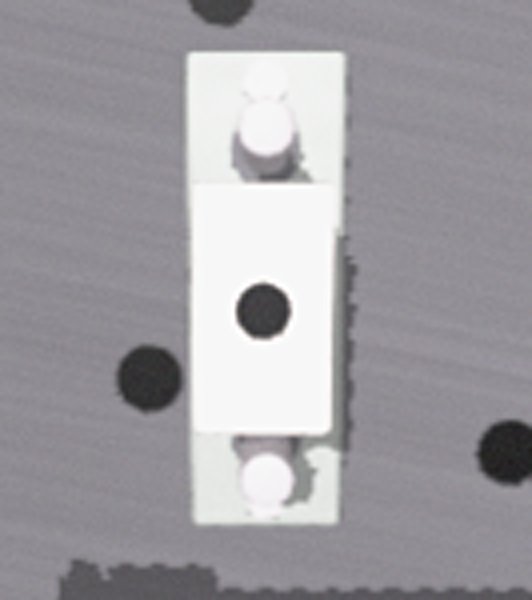

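```bash
python3 - <<'E'
from h import *
import json
p=json.load(open('w5.json'));s=get_state();A=ax(s)
f=lambda c,z:ray(p,np.array(c)/4+[259,53]-.38,z)
T=f([[192,183],[335,183],[330,434],[193,434]],.087);P=f([[188,53],[345,53],[339,524],[193,524]],.012);B=f([[267,125],[267,480]],.08)
for X in(T,P,B):print((A.T@(X.mean(0)-s['ee_pos'])*1000).round(1),ang(X[0]-X[-1]))
E
```

```text
[58.7  0.8 82.5] 11.02
[ 58.7   1.7 157.5] 11.4
[59.   1.7 89.5] 11.56
```

The stop stands upright on the plate, within about 1 mm of centre and 0.5° of the plate's direction. The gripper is clear of it, so I'm handing in.

```bash
python3 -c "
from plant import r;print(r.sign_off())"
```

```text
the job is handed in; nothing more can be done
None
```

The job is handed in at about 20 s of the 51 s allowed: the tall stop was set down and re-gripped on the riser, and now stands free on the nest plate, within about 1 mm of centre and 0.5° of the plate's line; I did not touch the short stop or the look-alikes.

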